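Mount a cast wood sample in the microtome and hold the trimming lever at four clicks

TASK

Lift the casting with the squared wood block out of the mould, stand it foot down and fully home in the microtome's specimen holder, and let go of it. Then swing the trimming lever exactly four clicks on from its rest stop, never on into a fifth, and hold it there: the lever springs back if it is let go, so finish with the fingers still holding it at the fourth click. Leave the twig casting in the mould and the other things on the bench where they are.

Things in the scene. Friction and masses are not known exactly. Their poses are not given: they have to be found in the camera images.
- casting: The sample: an upright squared block of pale ringed wood, 24 x 18 mm, 32 mm tall, cast centrally on an amber resin foot 44 x 30 mm, 16 mm tall; about 50 g. Origin: centre of the foot's underside; z up, x along the 44 and 24 mm sides. Lowest 6 mm drawn in 1.5 mm a side. It starts loose in one of the mould's cavities, foot flush with the mould's top, wood standing 32 mm proud.
- twig_casting: A casting to leave alone, in the mould's other cavity: same foot, but with a round bark-covered twig 20 mm across and 32 mm tall instead of the squared block. Origin: centre of the foot's underside.
- mould: Open grey embedding mould, 150 x 64 mm, 24 mm tall, fixed to the bench. Origin: centre of the underside, x along its length. Two cavities 46 x 32 mm, 16 mm deep, open upwards, centred 37 mm either side of the middle along x, their long sides along x.
- microtome: Cream sledge microtome, fixed. Origin: at bench height on the upright axis of its feed tower, also the lever's hinge axis; x along the slideway to the parked knife carriage, y towards the slideway. Bed top z 30 mm; slideway y 73 to 147, x -140 to 200, top z 106 mm; knife carriage and bar at x 90 to 240, y -40 to 147, up to z 165 mm. The specimen holder tops the tower.
- holder_seat (a point): Centre of the inner floor of the specimen holder atop the tower, 118 mm above the bench over the microtome's origin; same axes. The holder is an aluminium block 72 x 56 mm (x, y) with its rim 12 mm above this point and a pocket open upwards, 48 x 34 mm (x, y): a casting's foot drops in, either way round, and stands 4 mm above the rim. The lever lifts the holder 0.5 mm a click.
- lever_grip (a point): Middle (85 mm above the bench) of the trimming lever's grip: a black upright round sleeve 18 mm across, 61 to 107 mm above the bench, that spins freely on its spindle, on the end of a flat steel arm (16 mm wide, top at 61 mm) 140 mm out from the microtome's origin, on the side away from the slideway. It moves with the lever.
- trim_lever (a joint): Lever angle from its rest stop, rad; springs back to 0 if let go. It swings level, counter-clockwise from above, grip moving away from the robot. At 0 the arm points 2.0 rad clockwise of the microtome's x. A roller drops into a notch (click) every 0.2094 rad: fourth 0.838, fifth 1.047. At the grip, resistance falls from about 7 to 2 N towards each notch, then jumps up as it is reached.
- tree_disc: Bystander: a cross-cut disc of a tree trunk with bark, 160 mm across and 35 mm thick, lying on the bench. Origin: centre of the underside.
- magnifier: Bystander: a cream stand magnifier, ring 72 mm across and 36 mm tall, with a stubby handle 118 mm out along its x. Origin: under the ring's centre.
- core_tray: Bystander: an open dark red tray with wood cores, 170 x 100 x 45 mm. Origin: centre of the underside.
Things that resemble listed ones, but are neither listed nor needed, are in the scene too. What is shaped like the casting but red is not meant. There is more than one size of the mould; the job needs the smaller.

How it is judged (in metres and radians):
On the way, in this order (a step that is already met when the one before it is completed fails the run):
1. the casting is lifted clear of the mould (z of casting in the frame of mould above 0.03 m and contact force between the fingers and casting above 0.2 N), for 0.1 s.
2. the casting stands fully home in the specimen holder and is let go, the lever still at rest (z of casting in the frame of holder_seat between -0.003 and 0.003 m and horizontal distance between casting and holder_seat below 0.0045 m and angle between casting's own z axis and vertical below 0.07 rad and not (contact force between the fingers and casting above 0.05 N) and value of joint trim_lever below 0.1 rad), for 0.2 s.
3. the trimming lever is held at the fourth click (value of joint trim_lever between 0.764 and 0.922 rad and contact force between the fingers and trim_lever above 0.5 N), for 0.3 s.
At the end, for the whole second after the job is handed in: Fingers still holding the trimming lever (over 0.5 N) at rest at the fourth click (0.764 to 0.922 rad); the casting upright and let go in the holder, foot within 3 mm of the pocket floor and 4.5 mm of its centre; the twig casting still in the mould (all of step 3 and z of casting in the frame of holder_seat between -0.003 and 0.003 m and horizontal distance between casting and holder_seat below 0.0045 m and angle between casting's own z axis and vertical below 0.07 rad and not (contact force between the fingers and casting above 0.05 N) and velocity of joint trim_lever between -0.1 and 0.1 rad/s and distance of twig_casting from where it was at the start of the episode below 0.01 m); the arm keeps its last pose, push and grip.
It fails at once if the lever runs on to the fifth click (value of joint trim_lever above 0.963 rad).
It fails at once if the twig casting is disturbed (distance of twig_casting from where it was at the start of the episode above 0.01 m).
It fails at once if another thing on the bench is shoved (distance of any of tree_disc, magnifier, core_tray from where it was at the start of the episode above 0.02 m).
It also fails if it takes over 67 s, if anything falls off the work surface, if the arm or the gripper's body presses on something with over 40 N, if the wrist force passes 120 N, or if a joint passes its speed limit or range.

ROBOT

A 6-joint arm with a two-finger parallel gripper is mounted at the origin on the work surface. World frame = base frame: x ahead of the robot, y to its left, z up, the work surface at z = 0. Lengths are in m, angles in degrees, forces in N, time in s.
With the tool pointing down it reaches from about 0.25 to 0.725 m from the base axis. Payload 9.7 kg.
Tool frame: the origin (TCP) lies midway between the tips of the shut fingers; the grasp point (between the pads) lies 19 mm behind it (grip_point_offset is the distance from the TCP to the grasp point, in m); y points along the fingers, z is the direction in which the jaws open and shut, and the axes are right-handed (so a half turn about y gives the same grasp; the last joint's range is limited). The gripper opens to 85 mm and grips with 20 to 120 N. Pads are 22 mm wide; open, the fingers measure 114 mm over their backs; the gripper's body (76 mm by 85 mm) begins 54 mm behind the grasp point. The pads swing forward as they close: fully open they stand 13 mm farther back than shut.
Start: joints at [-63.312, 4.979, 10.078, 95.1, 0, 90], TCP at [0.247, -0.491, 0.231] pointing down, gripper open.
Joint ranges: [-179.16, 179.16], [-48.56, 103.87], [-65.8, 70.77], [-126.05, 130.52], [-82.76, 87.17], [-180, 180]. Speed limits (degrees/s): [127.2, 127.2, 147.25, 180, 180, 180].

INTERFACE

Orientations are given as [roll, pitch, yaw] about the fixed x, y, z axes, in that order (R = Rz(yaw) Ry(pitch) Rx(roll)).
In Python, from workcell import get_obs, camera, job_done, grip_point_offset gives the robot as it stands.
- The arm moves only by the tool move_arm, never from a script. Its argument "deltas" is a list that holds one entry, the list of rows, each a list of 4 numbers: the shift along the tool's x, y, z in m, then the turn about the tool's y in degrees. A call has 1 to 5 rows; each row is the pose to reach, as a shift and turn from the pose commanded when the call began, along the tool's axes at that moment; what a row does not reach only later rows make up. A row lasts 1/10 s, in which the tool goes at most 50 mm and 8.59 degrees, less where a joint would pass 70% of its speed; a pose out of reach is approached as far as the arm can. A call with a gripper value outside its range is refused whole. "claw" is the finger opening in m, from 0 to 0.0854, set as the call begins (left out, the last holds). The fingers move at their own pace and stop on an object; "newtons" is the grip in N (left out, the last holds). Time passes only in rows, so rows that repeat a pose let the fingers close. It gives the time, the measured TCP pose, the force and the opening at its end, in the units of the state.
- get_obs(): the state, without advancing time (a new reading comes with each control period).
- camera(name): name is "side" or "top"; returns a dict with "color" (384x512x3 uint8, blue, green, red), "range_z" (384x512 float32, m along the optical axis (not along the pixel's ray), 0 where there is no reading), "fx", "fy", "cx", "cy" (pixels), "T" (4x4, takes a point from camera to world coordinates). Camera axes: x right, y down, z forward; pixel columns grow to the right and rows downward; lengths in m; the calibration is good to about 2 mm. A picture is of the moment at which its call begins.
- job_done(): hands the job in, once; it reports no verdict.
The state is a dict: "time": time; "q": joint angles; "qd": joint speeds; "joint_efforts": joint torques, N m; "ee_pos": TCP position; "tcp_rot": TCP orientation; "wrist_force": force on the tool from outside, world axes, zero at the start; "torque": the same for the moment, N m; "opening": finger opening in m.
Only numpy, scipy, OpenCV 4.12 (cv2) and the standard library are available. Lean on these libraries where they do the work, as an engineer would, in place of code of your own. Each camera call takes 0.05 s, during which the arm holds its last target. There are 200 camera calls.

## Working session

There is one attempt and no reset: what is moved stays moved. The work goes in short steps, Python scripts to look and compute and a tool call to move; the robot and the scene stay as the last step left them, time stands still between calls to the robot, and variables do not carry over. Pictures are saved under pics/ and viewed, about 8 in all and at most 12, crops included, and the job is handed in when it is done.

Besides the shell and the picture viewer there is one more tool, called after ">>>" as a command line: name --argument value ..., lists and objects as JSON in quotes. move_arm: Moves the arm, as the interface text tells. Its arguments: {"type":"object","properties":{"deltas":{"type":"array"},"claw":{"type":"number"},"newtons":{"type":"number"}},"required":["deltas"]}

```bash
mkdir -p pics; ls
cat > h.py <<'E'
import numpy as np,cv2,sys
from workcell import get_obs,camera,job_done,grip_point_offset
def cloud(c):
    z=c["range_z"];v,u=np.mgrid[:z.shape[0],:z.shape[1]]
    p=np.stack([(u-c["cx"])/c["fx"]*z,(v-c["cy"])/c["fy"]*z,z],-1)
    return p@c["T"][:3,:3].T+c["T"][:3,3]
E
python3 - <<'E'
from h import *
o=get_obs();print({k:np.round(v,3) for k,v in o.items()},grip_point_offset)
for n in("side","top"):
    c=camera(n);np.savez(n+"0.npz",**c);cv2.imwrite(f"pics/{n}0.png",cv2.resize(c["color"],(800,600)))
    print(n,c["T"].round(3),c["fx"])
E
```

```text
pics
{'time': np.float64(0.0), 'q': array([-63.312,   5.011,  10.034,  95.099,  -0.   ,  89.999]), 'qd': array([ 0.088, -0.017, -0.001,  0.065,  0.061, -0.004]), 'joint_efforts': array([ 1.0000e-03, -5.2039e+01,  4.6481e+01,  1.6000e-02,  0.0000e+00,
       -0.0000e+00]), 'ee_pos': array([ 0.247, -0.491,  0.231]), 'tcp_rot': array([ -90.076,   -0.   , -153.311]), 'wrist_force': array([-0.126,  0.109,  0.524]), 'torque': array([0.013, 0.022, 0.015]), 'opening': np.float64(0.086)} 0.0187
side [[-0.913 -0.245  0.327  0.184]
 [-0.408  0.528 -0.745  0.937]
 [ 0.01  -0.813 -0.582  0.808]
 [ 0.     0.     0.     1.   ]] 379.6148467953483
top [[-0.021 -0.985  0.174  0.33 ]
 [-1.     0.024  0.015  0.04 ]
 [-0.019 -0.173 -0.985  1.5  ]
 [ 0.     0.     0.     1.   ]] 437.8946300433703
```

View pics/top0.png

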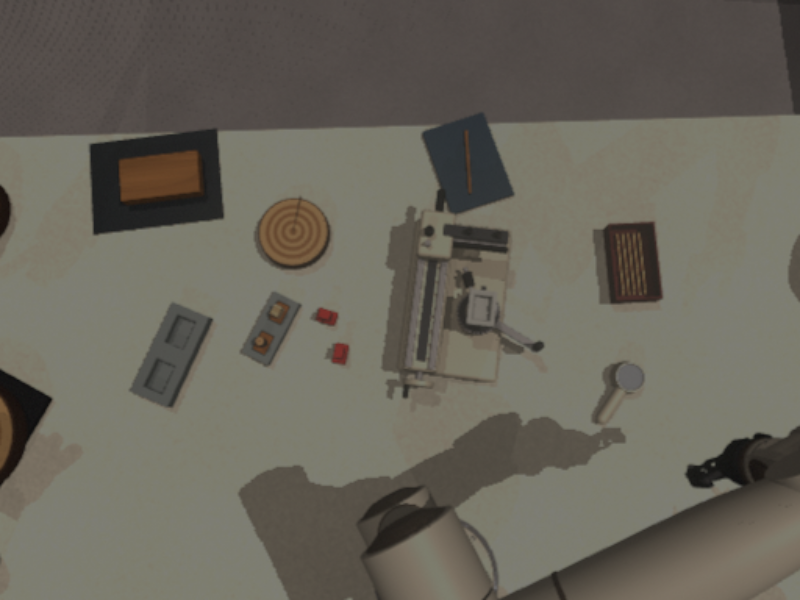

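View pics/side0.png

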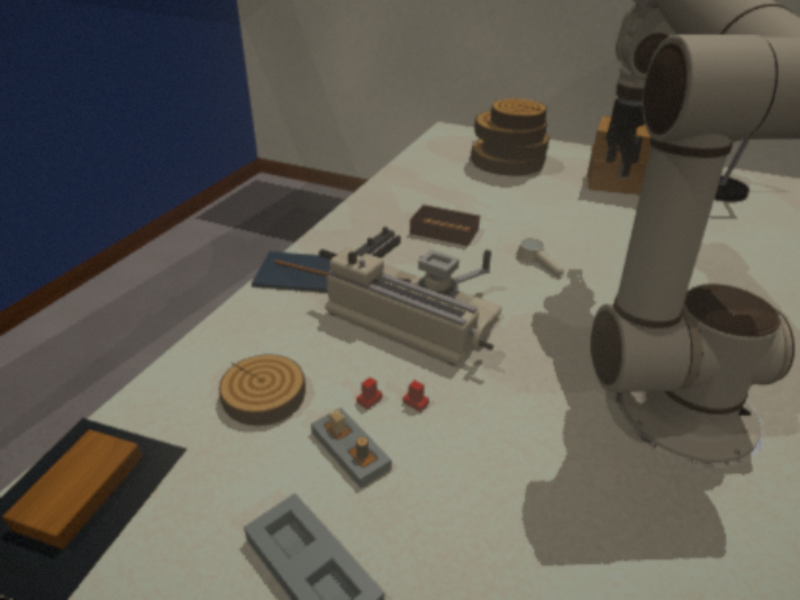

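The top view shows the small mould at (270,328), with the square casting at about (278,311) and the twig at (262,342). The microtome tower is at (482,312), with the lever grip at (538,346). The red decoys and the bigger mould are clear of these. Next I'll measure by height layers.

```bash
cat > m.py <<'E'
from h import *
def rect(P):
    (c,s,a)=cv2.minAreaRect((P[:,:2]*1000).astype(np.float32));return np.round(c,1),np.round(s,1),round(a,1),len(P),P.mean(0).round(4)
def box(W,x,y,z): return W[(abs(W[...,0]-x[0])<x[1])&(abs(W[...,1]-y[0])<y[1])&(W[...,2]>z[0])&(W[...,2]<z[1])]
E
python3 - <<'E'
from m import *
C={n:dict(np.load(n+"0.npz")) for n in("top","side")}
t=cloud(C["top"])
f=512/800
for n,(u,v) in dict(mould=(270,328),sq=(278,311),tw=(262,342),tower=(482,312),grip=(538,346),disc=(294,232),mag=(628,377),tray=(632,262)).items():
    print(n,t[int(v*f),int(u*f)].round(3))
m=t[int(328*f),int(270*f)]
s=t[int(312*f),int(482*f)]
for n,c in C.items():
    W=cloud(c)
    print(n,"mould",rect(box(W,(m[0],.1),(m[1],.06),(.012,.04))))
    P=box(W,(m[0],.1),(m[1],.1),(.045,.065))
    if len(P)>4:
        _,l,cc=cv2.kmeans(P[:,:2].astype(np.float32),2,None,(3,50,1e-6),5,cv2.KMEANS_PP_CENTERS)
        for k in(0,1): print(" wood",rect(P[l[:,0]==k]))
    print(" holder",rect(box(W,(s[0],.06),(s[1],.05),(.122,.14))))
    print(" bed",rect(box(W,(s[0],.25),(s[1],.25),(.02,.04))))
    print(" slide",rect(box(W,(s[0],.25),(s[1]+.1,.1),(.098,.112))))
    g=t[int(346*f),int(538*f)]
    print(" grip",rect(box(W,(g[0],.03),(g[1],.03),(.07,.12))), "top",rect(box(W,(g[0],.03),(g[1],.03),(.1,.115))))
c=C["top"]["color"]
a=cv2.resize(c[180:240,145:205],(500,500),interpolation=cv2.INTER_CUBIC);b=cv2.resize(c[160:260,250:350],(500,500),interpolation=cv2.INTER_CUBIC)
cv2.imwrite("pics/crop0.png",cv2.resize(np.hstack([a,b]),(800,400)))
E
```

```text
mould [0.528 0.348 0.023]
sq [0.558 0.325 0.055]
tw [0.494 0.357 0.059]
tower [ 0.538 -0.107  0.114]
grip [ 0.466 -0.218  0.109]
disc [0.738 0.292 0.036]
mag [ 0.402 -0.415  0.036]
tray [ 0.658 -0.455  0.007]
top mould (array([526.4, 346.1]), array([ 66.5, 148.8]), 62.5, 753, array([0.5248, 0.3455, 0.023 ]))
 wood (array([493. , 362.7]), array([16.9, 19. ]), 0.7, 31, array([0.4931, 0.3626, 0.0547]))
 wood (array([559.1, 329.6]), array([19.1, 22.7]), 63.4, 41, array([0.559 , 0.329 , 0.0545]))
 holder (array([ 544.3, -105.7]), array([59. , 75.7]), 81.4, 270, array([ 0.5429, -0.105 ,  0.1288]))
 bed (array([ 535.2, -166.4]), array([446.7, 394.5]), 81.1, 2686, array([ 0.5467, -0.0788,  0.0288]))
 slide (array([530.7, -30.9]), array([149. , 291.6]), 81.9, 1071, array([0.5359, 0.0075, 0.1033]))
 grip (array([ 465.6, -220.2]), array([16.4, 14.5]), 78.5, 35, array([ 0.4652, -0.2189,  0.0999])) top (array([ 465.6, -220.8]), array([16.9, 12.8]), 89.8, 25, array([ 0.4659, -0.2204,  0.1066]))
side mould (array([529.4, 345.4]), array([ 66.7, 153.2]), 63.2, 1057, array([0.5209, 0.3552, 0.0249]))
 wood (array([562.7, 328.3]), array([17.7, 27.7]), 63.9, 76, array([0.5605, 0.3302, 0.0551]))
 wood (array([496.8, 362.9]), array([19.4, 20.1]), 75.0, 66, array([0.4954, 0.3645, 0.0554]))
 holder (array([ 548.5, -104.9]), array([65.4, 80.3]), 83.5, 208, array([ 0.5443, -0.1027,  0.1297]))
 bed (array([ 538.3, -166.9]), array([468.2, 366.7]), 77.5, 1049, array([ 0.5529, -0.0213,  0.0305]))
 slide (array([568.3, -28. ]), array([133.4, 363.4]), 81.8, 1100, array([0.5484, 0.0087, 0.1041]))
 grip (array([ 467.1, -217.2]), array([16.4, 16.5]), 18.1, 52, array([ 0.4677, -0.2177,  0.0919])) top (array([ 466.8, -219.5]), array([15.1, 11.6]), 24.3, 18, array([ 0.4676, -0.2194,  0.106 ]))
```

View pics/crop0.png

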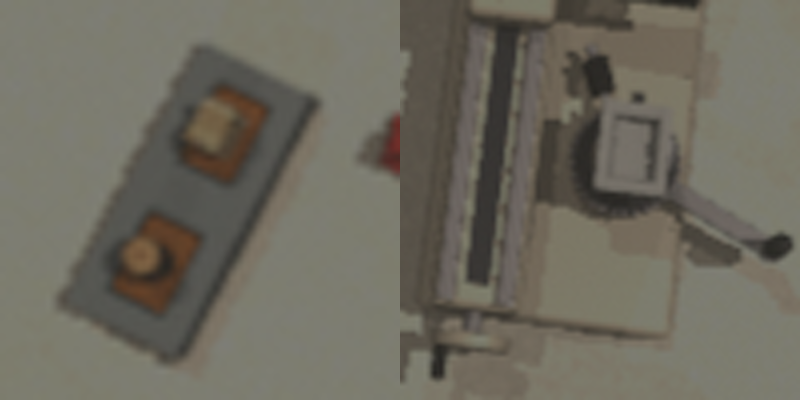

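The crop shows the square wood in the upper-right cavity, the twig in the lower-left one, and the empty holder pocket. Both cameras put the square casting at about (0.561,0.329) with yaw -27°, and the holder at about (0.546,-0.105) with yaw -8°. I'll write a helper that works out the move numbers.

```bash
cat > go.py <<'E'
import sys,numpy as np
from scipy.spatial.transform import Rotation as R
from workcell import get_obs
x,y,z,yaw=map(float,sys.argv[1:5]);o=get_obs()
r=R.from_euler("xyz",o["tcp_rot"],degrees=True)
d=r.inv().apply(np.array([x,y,z])-o["ee_pos"])
w=yaw-o["tcp_rot"][2]
w=(w+180)%360-180
print("delta",d.round(4),"turn",round(-w,2),"q",o["q"].round(1),"pos",o["ee_pos"].round(4),o["tcp_rot"].round(2),"F",o["wrist_force"].round(1),"t",round(float(o["time"]),2))
E
python3 go.py 0.561 0.329 0.26 -27
```

```text
delta [-0.649  -0.0286 -0.5918] turn -126.31 q [-63.3   5.   10.   95.1  -0.   90. ] pos [ 0.2469 -0.4912  0.2307] [ -90.07   -0.   -153.31] F [-0.2  0.7  0.1] t 0.1
```

>>> move_arm --deltas '[[[-0.08,-0.03,-0.07,-8],[-0.12,-0.03,-0.11,-16],[-0.16,-0.03,-0.14,-24],[-0.2,-0.03,-0.18,-32],[-0.2,-0.03,-0.18,-40]]]' --claw 0.06

```text
time: 0.6
ee_pos: [0.3373, -0.2593, 0.2602]
tcp_rot: [-90.0, 0.0, -113.0]
wrist_force: [1.1, -0.4, -0.1]
opening: 0.0598
```

```bash
python3 go.py 0.561 0.329 0.26 -27
```

```text
delta [-6.289e-01  3.000e-04 -2.420e-02] turn -86.02 q [-37.6 -11.1  -2.1  99.1   0.   75.5] pos [ 0.3373 -0.2593  0.2602] [ -90.      0.   -113.02] F [ 1.1 -0.4 -0.1] t 0.6
```

>>> move_arm --deltas '[[[-0.25,0,-0.01,-8],[-0.25,0,-0.01,-16],[-0.25,0,-0.01,-24],[-0.25,0,-0.01,-32],[-0.25,0,-0.01,-40]]]'

```text
time: 1.1
ee_pos: [0.427, -0.0256, 0.2603]
tcp_rot: [-90.0, -0.0, -73.0]
wrist_force: [1.0, -1.1, 0.1]
opening: 0.0602
```

```bash
python3 go.py 0.561 0.329 0.20 -27
```

```text
delta [-0.2999  0.0603  0.2319] turn -45.98 q [ -3.4 -10.9  -1.8  99.   -0.   69.5] pos [ 0.427  -0.0256  0.2603] [-8.998e+01 -1.000e-02 -7.298e+01] F [ 1.  -1.1  0.1] t 1.1
```

>>> move_arm --deltas '[[[-0.3,0,0.232,-8],[-0.3,0,0.232,-16],[-0.3,0,0.232,-24],[-0.3,0,0.232,-32],[-0.3,0,0.232,-40]]]'

```text
time: 1.6
ee_pos: [0.5167, 0.2078, 0.26]
tcp_rot: [-90.0, 0.0, -33.0]
wrist_force: [1.0, -1.1, 0.5]
opening: 0.0597
```

```bash
python3 go.py 0.561 0.329 0.12 -27
```

```text
delta [-0.0288  0.14    0.1258] turn -5.96 q [21.9  6.7 15.2 98.5 -0.  54.9] pos [0.5167 0.2078 0.26  ] [-90.01   0.   -32.96] F [ 1.  -1.1  0.5] t 1.6
```

>>> move_arm --deltas '[[[-0.029,0,0.126,-6],[-0.029,0,0.126,-6],[-0.029,0.05,0.126,-6],[-0.029,0.14,0.126,-6],[-0.029,0.14,0.126,-6]]]' --claw 0.05

```text
time: 2.1
ee_pos: [0.5612, 0.3278, 0.1173]
tcp_rot: [-90.1, 0.0, -27.2]
wrist_force: [0.2, -0.0, -0.5]
opening: 0.0502
```

```bash
python3 go.py 0.561 0.329 0.03 -27
python3 - <<'E'
from m import *
c=camera("side");cv2.imwrite("pics/side1.png",cv2.resize(c["color"][200:330,160:300],(700,650))[:600])
E
```

```text
delta [-0.0006  0.0873  0.001 ] turn -0.23 q [30.3 18.1 12.7 84.7  0.  57.5] pos [0.5612 0.3278 0.1173] [-9.006e+01  4.000e-02 -2.723e+01] F [ 0.2 -0.  -0.5] t 2.1
```

View pics/side1.png

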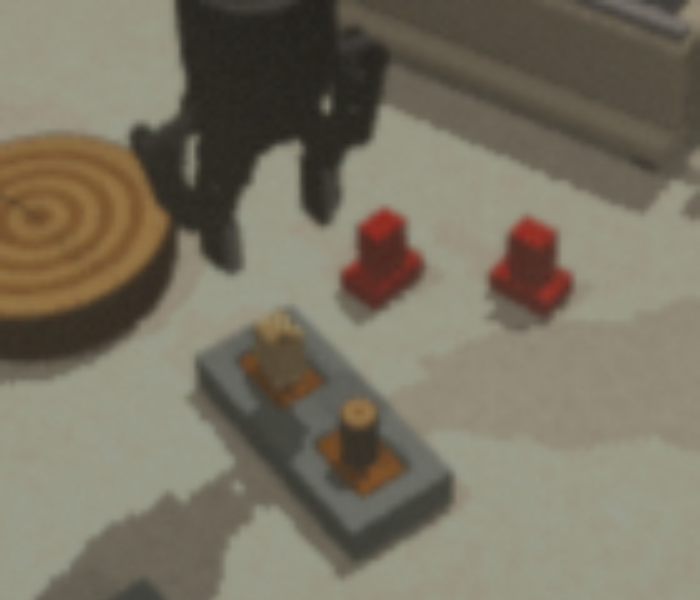

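The fingers stand above the square casting at (280,350), and the twig at (360,430) is clear. I'll go down and grip.

>>> move_arm --deltas '[[[0,0.03,0.001,0],[0,0.06,0.001,0],[0,0.085,0.001,0],[0,0.085,0.001,0]]]'

```text
time: 2.55
ee_pos: [0.5603, 0.3266, 0.0324]
tcp_rot: [-90.3, 0.2, -27.3]
wrist_force: [-0.5, -1.1, -0.0]
opening: 0.0499
```

>>> move_arm --deltas '[[[0,0,0,0],[0,0,0,0],[0,0,0,0],[0,0,0,0],[0,0,0,0]]]' --claw 0.005 --newtons 40

```text
time: 3.05
ee_pos: [0.563, 0.3282, 0.0378]
tcp_rot: [-89.8, -0.1, -27.3]
wrist_force: [-1.1, -1.0, 6.8]
opening: 0.0175
```

```bash
python3 go.py 0.561 0.329 0.03 -27
```

```text
delta [-0.0021  0.0078 -0.0003] turn -0.32 q [30.2 19.2  5.3 75.9 -0.  57.6] pos [0.563  0.3282 0.0378] [-89.84  -0.11 -27.32] F [-1.1 -1.   6.8] t 3.05
```

Gripped at 17.5 mm, matching the 18 mm side. I'll lift it straight up.

>>> move_arm --deltas '[[[0,-0.01,0,0],[0,-0.02,0,0],[0,-0.035,0,0],[0,-0.05,0,0],[0,-0.07,0,0]]]'

```text
time: 3.55
ee_pos: [0.5618, 0.3277, 0.1066]
tcp_rot: [-90.0, 0.0, -27.3]
wrist_force: [0.7, 0.4, -0.5]
opening: 0.0169
```

>>> move_arm --deltas '[[[0,-0.03,0,0],[0,-0.07,0,0],[0,-0.11,0,0],[0,-0.13,0,0],[0,-0.13,0,0]]]'

```text
time: 4.05
ee_pos: [0.5628, 0.3282, 0.2405]
tcp_rot: [-89.7, -0.2, -27.3]
wrist_force: [0.8, 0.3, -0.9]
opening: 0.0168
```

```bash
python3 go.py 0.546 -0.105 0.23 -8
```

```text
delta [ 0.1838  0.0089 -0.3927] turn -19.31 q [30.2 19.6 28.3 98.3 -0.  57.6] pos [0.5628 0.3282 0.2405] [-89.67  -0.21 -27.31] F [ 0.8  0.3 -0.9] t 4.05
```

>>> move_arm --deltas '[[[0.184,0,-0.393,-5],[0.184,0,-0.393,-10],[0.184,0,-0.393,-15],[0.184,0,-0.393,-19.3],[0.184,0,-0.393,-19.3]]]'

```text
time: 4.55
ee_pos: [0.5515, 0.0761, 0.2349]
tcp_rot: [-90.0, 0.0, -7.8]
wrist_force: [0.8, 0.2, 0.2]
opening: 0.0173
```

>>> move_arm --deltas '[[[0.05,0,-0.178,0],[0.05,0,-0.178,0],[0.05,0,-0.178,0],[0.05,0,-0.178,0],[0.05,0,-0.178,0]]]'

```text
time: 5.05
ee_pos: [0.5767, -0.1093, 0.2342]
tcp_rot: [-90.0, 0.1, -8.3]
wrist_force: [0.1, 0.3, -1.2]
opening: 0.0174
```

```bash
python3 go.py 0.546 -0.105 0.195 -8
```

```text
delta [-0.0309  0.0392 -0.0001] turn -0.27 q [-10.7  10.3  16.3  96.1  -0.   -2.4] pos [ 0.5767 -0.1093  0.2342] [-9.004e+01  8.000e-02 -8.270e+00] F [ 0.1  0.3 -1.2] t 5.05
```

>>> move_arm --deltas '[[[-0.031,0.01,0,0],[-0.031,0.03,0,0],[-0.031,0.04,0,0],[-0.031,0.04,0,0],[-0.031,0.04,0,0]]]'

```text
time: 5.55
ee_pos: [0.5464, -0.1006, 0.1955]
tcp_rot: [-90.0, 0.0, -8.0]
wrist_force: [0.7, 0.5, 0.4]
opening: 0.0173
```

```bash
python3 go.py 0.546 -0.105 0.144 -8
python3 - <<'E'
from m import *
I=[]
for n,(u,v) in(("side",(270,160)),("top",(309,200))):
    c=camera(n);np.savez(n+"2.npz",**c);I.append(cv2.resize(c["color"][v-40:v+40,u-40:u+40],(400,400),interpolation=cv2.INTER_CUBIC))
    W=cloud(c);b,g,r=[c["color"][...,k].astype(int) for k in range(3)]
    near=(abs(W[...,0]-.546)<.06)&(abs(W[...,1]+.105)<.06)&(W[...,2]>.14)&(W[...,2]<.2)
    am=near&(r>b+25)
    print(n,"amber/wood",rect(W[am]),"z",W[am][:,2].min(),W[am][:,2].max())
cv2.imwrite("pics/h2.png",np.clip(np.hstack(I)*1.6,0,255).astype(np.uint8))
E
```

```text
delta [ 0.0002  0.0515 -0.0044] turn 0.02 q [-10.4   5.2   6.3  91.2   0.   -2.5] pos [ 0.5464 -0.1006  0.1955] [-9.00e+01  1.00e-02 -7.98e+00] F [0.7 0.5 0.4] t 5.55
side amber/wood (array([545.5, -95. ]), array([49. , 29.9]), 9.5, 88, array([ 0.544 , -0.0919,  0.1805])) z 0.16650358748769023 0.1938379315405031m.py:3: RuntimeWarning: Mean of empty slice.
  (c,s,a)=cv2.minAreaRect((P[:,:2]*1000).astype(np.float32));return np.round(c,1),np.round(s,1),round(a,1),len(P),P.mean(0).round(4)
  ret = um.true_divide(
Traceback (most recent call last):
ValueError: zero-size array to reduction operation minimum which has no identity
```

```bash
cat > ov.py <<'E'
from m import *
def proj(c,P):
    p=(np.asarray(P)-c["T"][:3,3])@c["T"][:3,:3]
    return np.c_[p[:,0]/p[:,2]*c["fx"]+c["cx"],p[:,1]/p[:,2]*c["fy"]+c["cy"]]
def rc(x,y,z,yaw,a,b):
    t=np.radians(yaw);k=np.array([[-a,-b],[a,-b],[a,b],[-a,b]])/2
    return np.c_[k@np.array([[np.cos(t),np.sin(t)],[-np.sin(t),np.cos(t)]])+[x,y],np.full(4,z)]
def crop(c,u,v,h,S,polys):
    im=cv2.resize(np.clip(c["color"][v-h:v+h,u-h:u+h]*1.7,0,255).astype(np.uint8),(S,S),interpolation=cv2.INTER_CUBIC)
    k=S/(2*h)
    for P,col in polys:
        q=((proj(c,P)-[u-h,v-h]+.5)*k-.5)
        cv2.polylines(im,[np.round(q*16).astype(np.int32)],True,col,1,cv2.LINE_AA,4)
    return im
E
python3 - <<'E'
from ov import *
H=(.546,-.105);Y=-8
hold=[(rc(*H,.130,Y,.072,.056),(0,255,0)),(rc(*H,.130,Y,.048,.034),(0,255,0))]
slide=[]
f=[(rc(.5464,-.1006,.167,Y,.041,.027),(255,0,255)),(rc(.5464,-.1006,.183,Y,.044,.030),(255,0,255))]
s0,t0,s2=[dict(np.load(n+".npz")) for n in("side0","top0","side2")]
u,v=proj(s0,[[*H,.15]])[0].astype(int);a=crop(s0,u,v,24,400,hold);b=crop(s2,u,v,30,400,hold+f)
u,v=proj(t0,[[*H,.13]])[0].astype(int);d=crop(t0,u,v,20,400,hold)
cv2.imwrite("pics/ov.png",cv2.resize(np.hstack([d,a,b]),(800,267),interpolation=cv2.INTER_AREA))
# bigger 2x2
cv2.imwrite("pics/ov.png",np.vstack([np.hstack([d,a]),np.hstack([b,b*0])])[:, :][:800])
im=cv2.imread("pics/ov.png");cv2.imwrite("pics/ov.png",cv2.resize(im,(600,600),interpolation=cv2.INTER_AREA))
# edges of slideway for yaw + grip fit
t=cloud(t0)
P=box(t,(.54,.25),(-.0,.12),(.098,.112));print("slide",rect(P))
E
```

```text
slide (array([530.8, -31. ]), array([149. , 291.8]), 81.9, 1073, array([0.536 , 0.0073, 0.1033]))
```

View pics/ov.png

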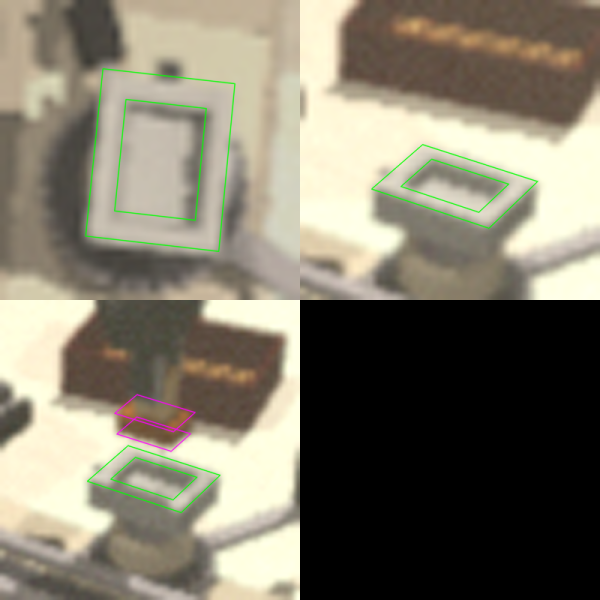

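The top overlay suggests the holder sits a couple of mm nearer than I had it. The side overlay fits (0.546,-0.105), and in that same camera the held foot sits where predicted. I'll aim for (0.5455,-0.105), which leaves 3.5 mm of lead-in, and lower it while watching the force.

>>> move_arm --deltas '[[[-0.001,0.01,-0.0044,0],[-0.001,0.02,-0.0044,0],[-0.001,0.03,-0.0044,0],[-0.001,0.03,-0.0044,0],[-0.001,0.03,-0.0044,0]]]'

```text
time: 6.15
ee_pos: [0.5444, -0.1052, 0.165]
tcp_rot: [-90.0, 0.0, -8.0]
wrist_force: [-1.0, 0.4, -0.2]
opening: 0.0171
```

```bash
python3 go.py 0.5455 -0.105 0.146 -8
python3 - <<'E'
from ov import *
c=camera("side");o=get_obs();x,y,z=o["ee_pos"];np.savez("side3.npz",**c)
H=(.5455,-.105);Y=-8;zb=z-.0285
hold=[(rc(*H,.130,Y,.072,.056),(0,255,0)),(rc(*H,.130,Y,.048,.034),(0,255,0))]
f=[(rc(x,y,zb,Y,.041,.027),(255,0,255)),(rc(x,y,zb+.016,Y,.044,.030),(255,0,255))]
u,v=proj(c,[[*H,.14]])[0].astype(int)
cv2.imwrite("pics/ov3.png",np.hstack([crop(c,u,v,22,400,[]),crop(c,u,v,22,400,hold+f)]))
E
```

```text
delta [0.0011 0.019  0.0003] turn -0.02 q [-10.9   4.8   2.5  87.8   0.   -2.9] pos [ 0.5444 -0.1052  0.165 ] [-9.00e+01  4.00e-02 -8.02e+00] F [-1.   0.4 -0.2] t 6.15
```

View pics/ov3.png

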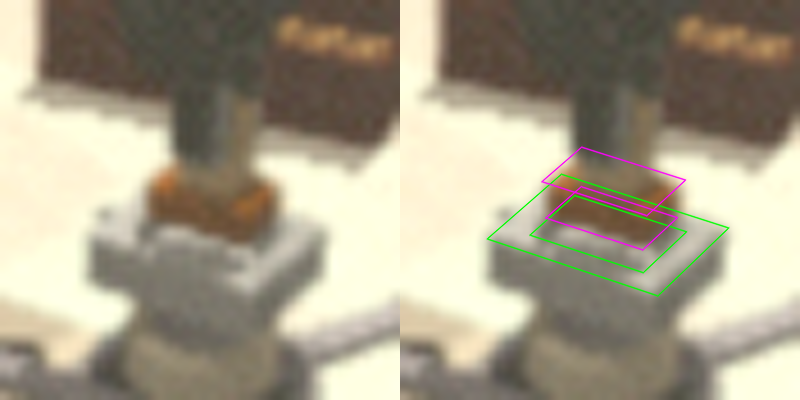

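The foot is centred horizontally over the pocket (613 against the 614 predicted). Going down.

>>> move_arm --deltas '[[[0.001,0.003,0,0],[0.001,0.006,0,0],[0.001,0.009,0,0],[0.001,0.012,0,0],[0.001,0.012,0,0]]]'

```text
time: 6.7
ee_pos: [0.5454, -0.1053, 0.1528]
tcp_rot: [-90.0, 0.0, -8.0]
wrist_force: [-0.6, 0.3, 0.2]
opening: 0.0169
```

>>> move_arm --deltas '[[[0,0.002,0,0],[0,0.004,0,0],[0,0.006,0,0],[0,0.006,0,0]]]'

```text
time: 7.1
ee_pos: [0.5458, -0.1054, 0.1478]
tcp_rot: [-90.0, -0.0, -8.0]
wrist_force: [-0.9, 0.3, 3.2]
opening: 0.017
```

>>> move_arm --deltas '[[[0,0.001,0,0],[0,0.002,0,0],[0,0.003,0,0],[0,0.003,0,0]]]'

```text
time: 7.5
ee_pos: [0.5459, -0.1055, 0.1477]
tcp_rot: [-90.0, -0.2, -8.0]
wrist_force: [-7.4, 0.6, 22.1]
opening: 0.017
```

Run:
```python
from ov import *
c=camera("side");np.savez("side4.npz",**c)
H=(.5455,-.105);Y=-8
hold=[(rc(*H,.130,Y,.072,.056),(0,255,0)),(rc(*H,.134,Y,.044,.030),(255,0,255))]
u,v=proj(c,[[*H,.14]])[0].astype(int)
cv2.imwrite("pics/ov4.png",np.hstack([crop(c,u,v,22,400,[]),crop(c,u,v,22,400,hold)]))
```

```text
(no output)
```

View pics/ov4.png

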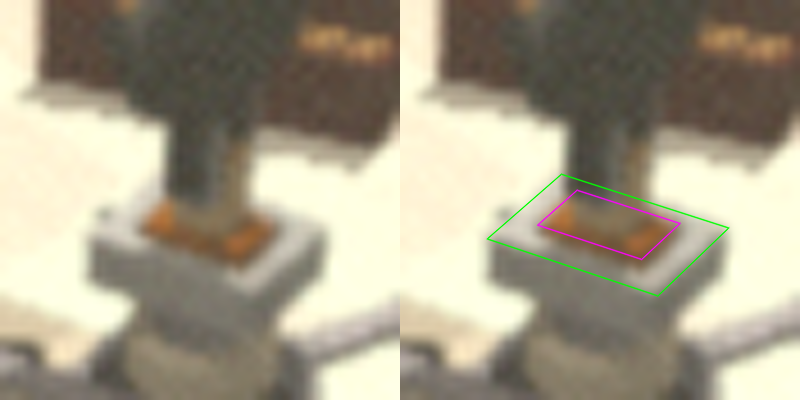

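The hard stop at TCP z 0.1478 equals the floor plus the grip height of 29.8 mm measured in the mould, so it is home. I'll ease the push off, then let go.

>>> move_arm --deltas '[[[0,-0.002,0,0],[0,-0.003,0,0]]]'

```text
time: 7.75
ee_pos: [0.5458, -0.1054, 0.1478]
tcp_rot: [-90.0, -0.1, -8.0]
wrist_force: [-0.2, -0.5, -0.8]
opening: 0.0174
```

>>> move_arm --deltas '[[[0,0,0,0],[0,0,0,0],[0,0,0,0],[0,0,0,0],[0,0,0,0]]]' --claw 0.045

```text
time: 8.25
ee_pos: [0.5456, -0.1053, 0.1471]
tcp_rot: [-90.0, 0.0, -8.0]
wrist_force: [-0.3, 0.5, -0.9]
opening: 0.045
```

>>> move_arm --deltas '[[[0,-0.02,0,0],[0,-0.05,0,0],[0,-0.08,0,0],[0,-0.1,0,0],[0,-0.1,0,0]]]'

```text
time: 8.75
ee_pos: [0.5465, -0.1055, 0.2505]
tcp_rot: [-90.0, -0.3, -8.0]
wrist_force: [-0.4, 0.2, 0.6]
opening: 0.0449
```

```bash
python3 go.py 0.466 -0.2195 0.16 -99
python3 - <<'E'
from ov import *
c=camera("side");t=camera("top")
for n,C in(("side",c),("top",t)):
    W=cloud(C)
    print(n,"wood top",rect(box(W,(.5455,.03),(-.105,.03),(.155,.175))) if len(box(W,(.5455,.03),(-.105,.03),(.155,.175)))>4 else "hidden")
    P=box(W,(.466,.025),(-.22,.025),(.1,.115))
    print(n,"grip",rect(P) if len(P)>4 else "hidden")
E
```

```text
delta [-0.0643  0.0902 -0.1241] turn 90.99 q [-10.9   6.1  13.4  97.1   0.   -2.9] pos [ 0.5465 -0.1055  0.2505] [-90.01  -0.26  -8.01] F [-0.4  0.2  0.6] t 8.75
side wood top (array([ 544.2, -106.7]), array([24.8, 24.6]), 81.2, 50, array([ 0.5436, -0.1024,  0.164 ]))
side grip (array([ 469. , -219.9]), array([14.1, 17.5]), 82.8, 16, array([ 0.4677, -0.2194,  0.1068]))
top wood top hidden
top grip hidden
```

The wood top is at 0.165 m, where 0.166 is expected, so the casting is home and released. Next, over to the lever grip at about (0.468,-0.220), with yaw -99°.

>>> move_arm --deltas '[[[-0.03,0,-0.05,8.5],[-0.0615,0,-0.1245,17],[-0.0615,0,-0.1245,25.5],[-0.0615,0,-0.1245,34],[-0.0615,0,-0.1245,42.5]]]'

```text
time: 9.35
ee_pos: [0.4663, -0.2211, 0.2459]
tcp_rot: [-90.0, 0.1, -51.0]
wrist_force: [0.6, 0.7, 0.4]
opening: 0.0449
```

>>> move_arm --deltas '[[[0,0,0,8.5],[0,0,0,17],[0,0,0,25.5],[0,0,0,34],[0,0,0,42.5]]]'

```text
time: 9.85
ee_pos: [0.467, -0.2199, 0.2457]
tcp_rot: [-90.1, 0.0, -93.4]
wrist_force: [0.2, 0.6, -0.0]
opening: 0.0449
```

```bash
python3 go.py 0.468 -0.220 0.14 -99
```

```text
delta [1.000e-04 1.057e-01 1.300e-03] turn 5.64 q [-25.2   0.8   7.3  96.7  -0.   68.1] pos [ 0.467  -0.2199  0.2457] [-9.012e+01  5.000e-02 -9.336e+01] F [ 0.2  0.6 -0. ] t 9.85
```

>>> move_arm --deltas '[[[0,0.03,0.001,5.6],[0,0.07,0.001,5.6],[0,0.1,0.001,5.6],[0,0.115,0.001,5.6],[0,0.115,0.001,5.6]]]'

```text
time: 10.35
ee_pos: [0.4671, -0.2195, 0.1297]
tcp_rot: [-90.2, 0.1, -98.6]
wrist_force: [-0.1, -0.8, 0.5]
opening: 0.0448
```

```bash
python3 go.py 0.468 -0.220 0.069 -99
python3 - <<'E'
from ov import *
c=camera("side")
u,v=proj(c,[[.468,-.22,.11]])[0].astype(int)
t=np.linspace(0,2*np.pi,16)
ring=np.c_[.468+.009*np.cos(t),-.22+.009*np.sin(t),0*t+.107]
cv2.imwrite("pics/g5.png",crop(c,u,v,40,600,[(ring,(0,255,0))]))
E
```

```text
delta [0.0004 0.0607 0.0012] turn 0.39 q [-25.2  -0.2  -6.5  84.    0.   73.4] pos [ 0.4671 -0.2195  0.1297] [-9.024e+01  7.000e-02 -9.861e+01] F [-0.1 -0.8  0.5] t 10.35
```

View pics/g5.png

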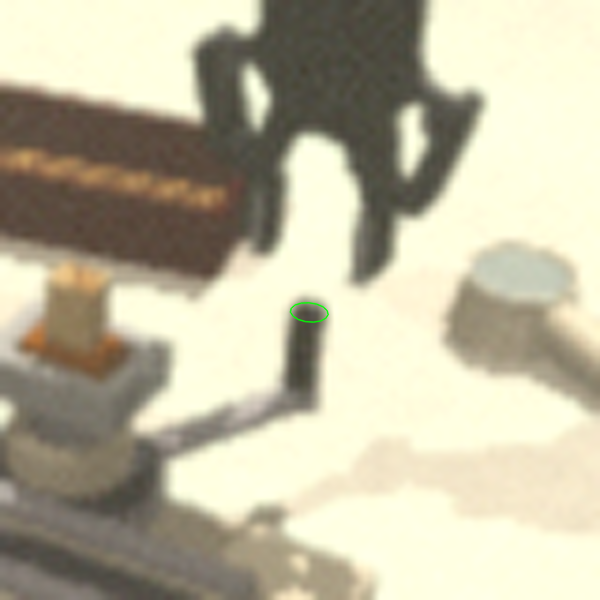

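The casting stands upright in the holder at (75,330), and the sleeve at (305,350) lies under and between the open fingers at x of about 265 and 370. I'll go down and close on it.

>>> move_arm --deltas '[[[0,0.02,0.001,0.4],[0,0.04,0.001,0.4],[0,0.06,0.001,0.4],[0,0.06,0.001,0.4]]]'

```text
time: 10.8
ee_pos: [0.469, -0.2201, 0.0717]
tcp_rot: [-90.1, 0.0, -99.0]
wrist_force: [0.8, -0.2, 0.2]
opening: 0.0448
```

>>> move_arm --deltas '[[[0,0,0,0],[0,0,0,0],[0,0,0,0],[0,0,0,0],[0,0,0,0]]]' --claw 0.005 --newtons 50

```text
time: 11.3
ee_pos: [0.4697, -0.2206, 0.0745]
tcp_rot: [-89.9, -0.0, -99.0]
wrist_force: [-4.7, 1.2, 6.1]
opening: 0.0168
```

```bash
python3 go.py 0.468 -0.220 0.069 -99
python3 - <<'E'
import numpy as np
for O,Y in(((.5455,-.105),-8),((.5455,-.105),-9.5)):
  for a in (0,.15,.3,.419,.524,.628,.733,.838):
    t=np.radians(Y)-2+a;print(Y,a,np.round([O[0]+.14*np.cos(t),O[1]+.14*np.sin(t)],4))
E
```

```text
delta [-0.0003  0.0055 -0.0018] turn -0.02 q [-25.1   0.5 -11.9  77.5  -0.   73.9] pos [ 0.4697 -0.2206  0.0745] [-8.990e+01 -4.000e-02 -9.902e+01] F [-4.7  1.2  6.1] t 11.3
-8 0 [ 0.4701 -0.223 ]
-8 0.15 [ 0.4886 -0.2329]
-8 0.3 [ 0.5083 -0.24  ]
-8 0.419 [ 0.5246 -0.2434]
-8 0.524 [ 0.5392 -0.2449]
-8 0.628 [ 0.5538 -0.2448]
-8 0.733 [ 0.5684 -0.2431]
-8 0.838 [ 0.5827 -0.24  ]
-9.5 0 [ 0.467  -0.2209]
-9.5 0.15 [ 0.4852 -0.2314]
-9.5 0.3 [ 0.5048 -0.239 ]
-9.5 0.419 [ 0.521  -0.2428]
-9.5 0.524 [ 0.5356 -0.2446]
-9.5 0.628 [ 0.5501 -0.2449]
-9.5 0.733 [ 0.5648 -0.2437]
-9.5 0.838 [ 0.5792 -0.2409]
```

Run:
```python
import numpy as np
p0=np.radians(-8.7)-2;y=np.radians(-99)
X=np.array([np.cos(y),np.sin(y)]);Z=np.array([-np.sin(y),np.cos(y)])
f=lambda a:.14*np.array([np.cos(p0+a)-np.cos(p0),np.sin(p0+a)-np.sin(p0)])
for a in np.arange(0,.9,.0698):d=f(a);print(round(a,3),(d@X).round(4),(d@Z).round(4),np.hypot(*d).round(4))
```

```text
0.0 0.0 0.0 0.0
0.07 0.0037 0.009 0.0098
0.14 0.0068 0.0183 0.0195
0.209 0.0092 0.0278 0.0293
0.279 0.0109 0.0374 0.039
0.349 0.012 0.0471 0.0486
0.419 0.0124 0.0569 0.0582
0.489 0.0121 0.0666 0.0677
0.558 0.0111 0.0764 0.0772
0.628 0.0095 0.086 0.0865
0.698 0.0072 0.0955 0.0957
0.768 0.0042 0.1048 0.1049
0.838 0.0006 0.1139 0.1139
```

>>> move_arm --deltas '[[[0.002,0,0.0045,0],[0.0037,0,0.009,0],[0.0053,0,0.0137,0],[0.0068,0,0.0183,0],[0.0092,0,0.0278,0]]]'

```text
time: 11.8
ee_pos: [0.4959, -0.2339, 0.0745]
tcp_rot: [-89.9, -0.0, -99.0]
wrist_force: [-4.5, 3.4, 4.7]
opening: 0.0167
```

```bash
python3 go.py 0.468 -0.220 0.0745 -99
```

```text
delta [-0.0093 -0.0001 -0.0298] turn -0.01 q [-25.3   4.5  -7.8  77.6   0.   73.8] pos [ 0.4959 -0.2339  0.0745] [-8.989e+01 -2.000e-02 -9.901e+01] F [-4.5  3.4  4.7] t 11.8
```

>>> move_arm --deltas '[[[0.0009,0,0.005,0],[0.0017,0,0.0096,0],[0.0023,0,0.0145,0],[0.0028,0,0.0193,0],[0.0032,0,0.0291,0]]]'

```text
time: 12.3
ee_pos: [0.5242, -0.2413, 0.0744]
tcp_rot: [-89.9, 0.0, -99.0]
wrist_force: [-5.6, 4.6, 5.6]
opening: 0.0163
```

>>> move_arm --deltas '[[[0,0,0.005,0],[-0.0003,0,0.0097,0],[-0.0007,0,0.0145,0],[-0.0013,0,0.0195,0],[-0.0029,0,0.0291,0]]]'

```text
time: 12.8
ee_pos: [0.5532, -0.2428, 0.0745]
tcp_rot: [-89.9, 0.0, -99.0]
wrist_force: [-6.6, 4.8, 5.7]
opening: 0.0171
```

```bash
python3 go.py 0.4697 -0.2206 0.0745 -99
python3 - <<'E'
from ov import *
for n in("side",):
    c=camera(n);u,v=proj(c,[[.55,-.2,.1]])[0].astype(int)
    cv2.imwrite("pics/l6.png",crop(c,u,v,50,600,[]))
E
```

```text
delta [-0.0089 -0.0002 -0.086 ] turn -0.0 q [-23.7  12.1   0.7  78.5   0.1  75.3] pos [ 0.5532 -0.2428  0.0745] [-8.992e+01  3.000e-02 -9.900e+01] F [-6.6  4.8  5.7] t 12.8
```

View pics/l6.png

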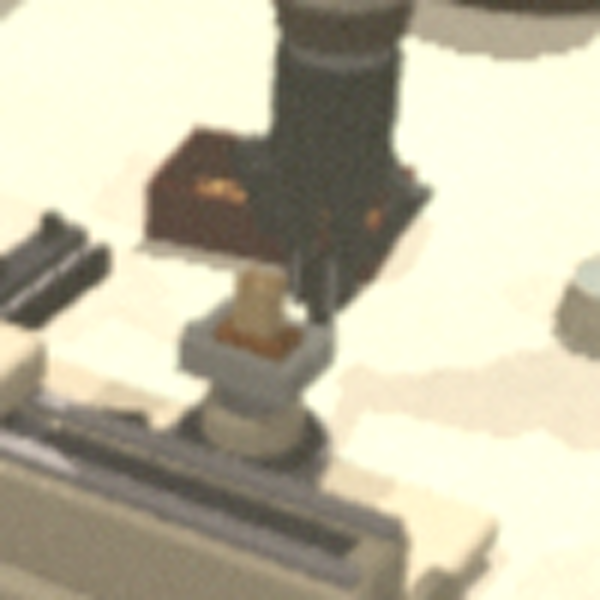

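The lever has left its rest place and follows the fingers. The chord of 86.5 mm corresponds to the third click, and the casting still stands in place. One more click, slowly.

>>> move_arm --deltas '[[[-0.0011,0,0.0048,0],[-0.0023,0,0.0095,0],[-0.0037,0,0.0142,0],[-0.0053,0,0.0188,0],[-0.0053,0,0.0188,0]]]'

```text
time: 13.35
ee_pos: [0.573, -0.2403, 0.0745]
tcp_rot: [-89.9, 0.0, -99.0]
wrist_force: [-4.1, 5.7, 8.4]
opening: 0.0167
```

>>> move_arm --deltas '[[[-0.0012,0,0.003,0],[-0.0024,0,0.006,0],[-0.0036,0,0.0092,0],[-0.0036,0,0.0092,0],[-0.0036,0,0.0092,0]]]'

```text
time: 13.85
ee_pos: [0.5819, -0.2382, 0.0744]
tcp_rot: [-90.0, 0.0, -99.0]
wrist_force: [-6.7, 4.6, 8.9]
opening: 0.0166
```

```bash
python3 go.py 0.4697 -0.2206 0.0745 -99
python3 - <<'E'
from ov import *
o=get_obs();p=o["ee_pos"][:2];print("chord",np.hypot(*(p-[.4697,-.2206])))
for O in((.5455,-.105),(.544,-.104)):
    d=p-O;e=np.array([.4697,-.2206])-O
    print(np.hypot(*d),np.arctan2(d[1],d[0])-np.arctan2(e[1],e[0]),"from yaw -8:",np.arctan2(d[1],d[0])+2+np.radians(8))
t=camera("top");c=camera("side")
for C in(t,c):
    W=cloud(C);P=box(W,(.55,.03),(-.105,.03),(.155,.175));print("wood",rect(P) if len(P)>4 else "hidden")
    P=box(W,(.54,.12),(-.19,.09),(.052,.066));print("arm pts",len(P),P[:,:2].mean(0) if len(P) else "")
u,v=proj(t,[[.54,-.17,.1]])[0].astype(int);u2,v2=proj(c,[[.56,-.17,.1]])[0].astype(int)
cv2.imwrite("pics/l7.png",np.hstack([crop(t,u,v,40,400,[]),crop(c,u2,v2,35,400,[])]))
E
```

```text
delta [ 1.000e-04 -1.000e-04 -1.136e-01] turn 0.01 q [-22.3  15.5   4.8  79.2   0.   76.7] pos [ 0.5819 -0.2382  0.0744] [-8.997e+01  3.000e-02 -9.899e+01] F [-6.7  4.6  8.9] t 13.85
chord 0.11358444432707487
0.13808674617959826 0.8472284751974035 from yaw -8: 0.8356801353543799
0.13945191373580226 0.8426743902549534 from yaw -8: 0.8441649903544446
wood (array([ 542.4, -103.9]), array([17.3, 24.2]), 77.9, 51, array([ 0.5418, -0.1036,  0.167 ]))
arm pts 170 [ 0.55108269 -0.17013628]
wood (array([ 545. , -106.4]), array([21.7, 25. ]), 81.2, 54, array([ 0.544 , -0.1021,  0.1651]))
arm pts 15 [ 0.52202396 -0.1179044 ]
```

View pics/l7.png

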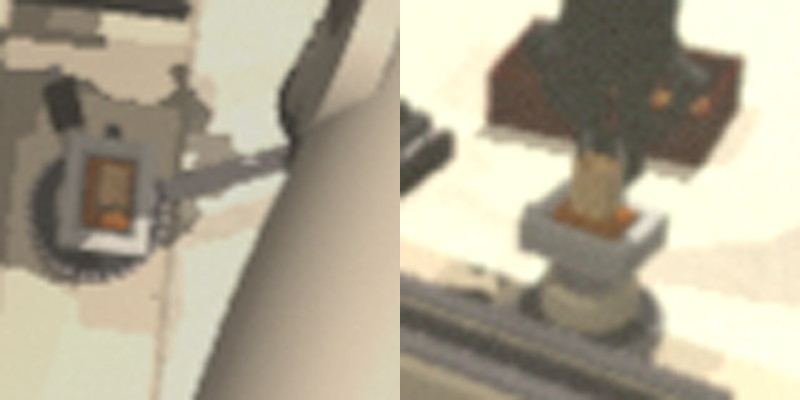

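The top view shows the lever arm at the fourth click (angle estimates 0.836–0.847 rad), with the casting upright in the pocket. I'll hold briefly, then hand in.

>>> move_arm --deltas '[[[0,0,0,0],[0,0,0,0],[0,0,0,0],[0,0,0,0],[0,0,0,0]]]'

```text
time: 14.45
ee_pos: [0.5819, -0.2382, 0.0744]
tcp_rot: [-90.0, 0.0, -99.0]
wrist_force: [-6.3, 4.9, 8.2]
opening: 0.0166
```

```bash
python3 go.py 0.5819 -0.2382 0.0744 -99; python3 -c "
from workcell import job_done;print(job_done())"
```

```text
delta [-0.  0.  0.] turn 0.01 q [-22.3  15.5   4.7  79.2   0.   76.7] pos [ 0.5819 -0.2382  0.0744] [-8.997e+01  3.000e-02 -9.899e+01] F [-6.3  4.9  8.2] t 14.45
the job is handed in; nothing more can be done
None
```

The square casting is in the microtome's specimen holder and let go, and the fingers are still gripping the lever at the fourth click. I handed the job in at about 14.5 s; it gave no verdict.

**Casting:** It came to a hard stop at the height expected for being fully home. After release the two cameras read the wood top at 0.164–0.167 m (0.166 expected), and it stands upright in the pocket.

**Lever:** The grip moved 113.6 mm in a straight line from rest, which puts the lever at about 0.84 rad against 0.838 for the fourth click. The spring pushes back at about 6–7 N and the arm is not moving.

**Checks that disagreed or were not made:**
- The two cameras differed by 2–3 mm on where the holder and casting are. That is about their calibration error and inside the limits.
- While pressing the casting home I briefly saw 22 N down and 7 N sideways. Both went to about zero before I let go.
- While holding the lever there is a steady upward force of about 8 N and a sideways one of about 5 N, which I did not trace.
- I did not measure the twig casting or the bench items again at the end. No move went near them apart from the pick beside the twig, and no contact showed there.

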